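Make up the measuring and calibration kits for the contact-angle goniometer

TASK

Make up the two kits from the stock on the bench mat: the red tray gets the copper specimen, the long lens and the pink needle case; the yellow tray gets the calibration standard and the short lens (its long pocket stays empty). In each tray the specimen or standard stands in the large round pocket, the lens stands upright in the small round pocket, glass up, and the needle case lies flat in the long pocket, either way round, each seated on the pocket's floor. Set the things down, do not drop them, and leave the trays and the rest of the stock where they are.

Things in the scene. Friction and masses are not known exactly. Their poses are not given: they have to be found in the camera images.
- tray_red: Red kit tray (measuring kit), 146 (x) x 154 (y) x 12 mm, loose, 0.9 kg, x away from the robot within 0.25 rad. Origin: centre of underside. Rim 12 mm high, 5 wide; black foam, top at 11 mm, with 3 empty pockets 8 mm deep, coloured floors 3 mm above the underside: large round, diameter 58, centre x +30 y +34 mm; small round, diameter 46, x +30 y -40; long, 38 (x) by 96 (y), x -42 y 0.
- tray_yellow: Yellow kit tray (calibration kit), 146 (x) x 154 (y) x 12 mm, loose, 0.9 kg, x away from the robot within 0.25 rad. Origin: centre of underside. Rim 12 mm high, 5 wide; black foam, top at 11 mm, with 3 empty pockets 8 mm deep, coloured floors 3 mm above the underside: large round, diameter 58, centre x +30 y +34 mm; small round, diameter 46, x +30 y -40; long, 38 (x) by 96 (y), x -42 y 0.
- specimen_copper: Copper specimen: a black resin cylinder, diameter 40 mm, height 25 mm, standing upright, with a 20 mm square of copper (orange-brown) in its top face; 60 g. Origin: centre of its underside; z up.
- specimen_steel: Steel specimen, not for a kit: a black resin cylinder, diameter 40 mm, height 25 mm, standing upright, with a 20 mm square of silvery steel in its top face; 60 g. Origin: centre of its underside; z up.
- standard: Calibration standard: a plain silvery aluminium cylinder, diameter 40 mm, height 25 mm, standing upright, with a 14 mm steel ball partly sunk in a black spot in the middle of its top (36 mm high over the ball); 90 g. Origin: centre of its underside; z up.
- lens_long: Long lens: black camera lens standing upright on its rear cap with its glass up, diameter 30 mm over all its height, 70 mm tall, with a red ring round the glass at its top and another 12 mm below it. Origin: centre of its underside; z up along its axis. 120 g.
- lens_short: Short lens: black camera lens standing upright on its rear cap with its glass up, diameter 30 mm over all its height, 40 mm tall, with a white ring round the glass at its top and another 12 mm below it. Origin: centre of its underside; z up along its axis. 75 g.
- case_pink: Pink needle case lying flat: a closed rigid box 80 mm long (its x), 22 mm wide (its y), 24 mm high, 30 g; white with a clear top, one end third of it (towards its +x) and the needle's hub seen inside are pink. Origin: centre of its underside; z up.
- case_green: Green, not for a kit: needle case lying flat: a closed rigid box 80 mm long (its x), 22 mm wide (its y), 24 mm high, 30 g; white with a clear top, one end third of it (towards its +x) and the needle's hub seen inside are green. Origin: centre of its underside; z up.
Mind the look-alikes: they are no part of the job. What is shaped like the case_green but blue or purple is not meant.

How it is judged:
By the outcome, as a careful person would: the job done as asked, in the order asked, and still so for the second after the job is handed in, with the robot touching nothing.
It also fails if it takes over 112 s, if anything falls off the work surface, if the arm or the gripper's body presses on something with over 40 N, if the wrist force passes 120 N, or if a joint passes its speed limit or range.

ROBOT

A 6-joint arm with a two-finger parallel gripper is mounted at the origin on the work surface. World frame = base frame: x ahead of the robot, y to its left, z up, the work surface at z = 0. Lengths are in m, angles in rad, forces in N, time in s.
With the tool pointing down it reaches from about 0.4 to 0.925 m from the base axis. Payload 12.5 kg.
Tool frame: the origin (TCP) lies at the centre of the arm's flange, where the gripper is bolted on; the fingertips stand 190 mm ahead of it and the grasp point (between the pads) lies 171 mm ahead of it (manip.tcp_to_tips is the distance from the TCP to the fingertips, in m); z points along the fingers, y is the line along which they close (so a half turn about z gives the same grasp; the last joint's range is limited). The gripper opens to 95 mm and grips with 3 to 60 N. Pads are 20 mm wide; open, the fingers measure 119 mm over their backs; the gripper's body (75 mm by 180 mm) begins 59 mm behind the grasp point.
Start: joints at [1.122, 0.491, 1.559, -0, 1.092, -0.106], TCP at [0.21, 0.589, 0.405] pointing down, gripper open.
Joint ranges: [-3.1, 3.1], [-0.84, 2.19], [0.05, 2.79], [-1.13, 4.28], [0.06, 2.93], [-2.69, 2.69]. Speed limits (rad/s): [2.22, 2.22, 2.79, 3.14, 3.14, 3.14].

INTERFACE

Orientations are given as a unit quaternion [x, y, z, w].
In Python, from rig import manip gives the robot as it stands. Calls block until the motion is done:
- manip.move_to(position, orientation): joint-space move of the TCP to a pose.
- manip.movel(position, rotation=None, vel=0.15): straight line of the TCP; rotation=None keeps the orientation; vel is the mean speed in m/s.
- manip.move_joints(angles): joint-space move.
- manip.command_gripper(opening, grip_force=None): finger opening in m; grip_force is the grip in N (None keeps the last); returns when the fingers have stopped.
- manip.sleep(seconds).
- manip.inverse_kinematics(position, orientation): joint angles nearest the present ones, or None.
- manip.sense(): the state.
- manip.capture(name): name is "side" or "top"; returns (picture, depth): 420x560x3 uint8, red, green, blue; 420x560 float32, m along the optical axis (not along the pixel's ray), 0 where there is no reading.
- manip.camera_info(name): a dict with "vfov" (degrees; the focal length in pixels is half the picture's height over the tangent of half this angle, whatever the lens; pixels are square), "cx", "cy" (the principal point, pixels), "view" (4x4, takes a point from world to camera coordinates). Camera axes: x right, y down, z forward; pixel columns grow to the right and rows downward; lengths in m; the calibration is good to about 2 mm. A picture is of the moment at which its call begins. camera_info takes no time and is no camera call.
A pose or a line that the arm cannot do raises manip.MotionError and nothing moves.
- manip.sign_off(): hands the job in; it is judged then, once.
The state is a dict: "time_s": time; "joint_positions": joint angles; "joint_vel": joint speeds; "effort": joint torques, N m; "eef_pos": TCP position; "tcp_rot": TCP orientation; "contact_force": force on the tool from outside, world axes, zero at the start; "moment": the same for the moment, N m; "grip_width": finger opening in m; "grasp_force": force on a finger pad.
Only numpy, scipy, OpenCV 4.12 (cv2) and the standard library are available. Lean on these libraries where they do the work, as an engineer would, in place of code of your own. Each camera call takes 0.05 s, during which the arm holds its last target. There are 200 camera calls.

## Working session

There is one attempt and no reset: what is moved stays moved. The work goes in short steps, each a Python script; the robot and the scene stay as the last script left them, time stands still between calls to the robot, and variables do not carry over. Pictures are saved under pics/ and viewed, at most 14 in all, crops included, and the job is handed in when it is done.

```bash
ls; mkdir -p pics; python3 - <<'E'
from rig import manip
import cv2,numpy as np
for n in("top","side"):
    p,d=manip.capture(n); cv2.imwrite(f"pics/{n}0.png",p[:,:,::-1]); np.savez(f"{n}0.npz",p=p,d=d)
    i=manip.camera_info(n); print(n,i["vfov"],i["cx"],i["cy"],np.round(i["view"],4).tolist(), [k for k in i])
    print((d>0).mean())
s=manip.sense(); print(s["time_s"],s["tcp_rot"],s["eef_pos"],s["contact_force"],manip.tcp_to_tips)
E
```

```text
pics
top 44.79008009837193 273.35407790366605 211.84855770354065 [[-0.0231, -0.9997, 0.0073, 0.0204], [-0.982, 0.0213, -0.1876, 0.4865], [0.1874, -0.0115, -0.9822, 0.8484], [0.0, 0.0, 0.0, 1.0]] ['vfov', 'cx', 'cy', 'view']
0.9961394557823129
side 44.56861805139181 279.6034003207294 204.1561113979371 [[0.835, -0.55, 0.0157, -0.4413], [-0.27, -0.4344, -0.8593, 0.1633], [0.4794, 0.7133, -0.5112, 0.7552], [0.0, 0.0, 0.0, 1.0]] ['vfov', 'cx', 'cy', 'view']
0.9960756802721088
0.1 [ 1.70545157e-01  9.85349731e-01 -4.92049005e-04 -1.22004261e-04] [0.21005106 0.58862569 0.40421935] [ 0.16456955  0.0356351  -0.16812627] 0.1901
```

View pics/top0.png

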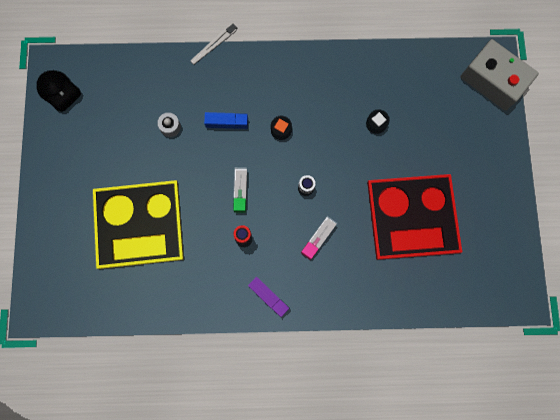

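View pics/side0.png

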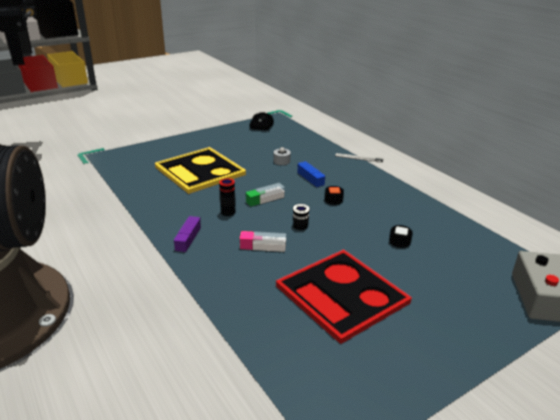

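The top view shows:
- **Trays:** yellow at (138,224), red at (415,217).
- **Cylinders:** standard at (168,123). The two resin cylinders are (281,127) with an orange-brown square and (377,121) with a silvery one, so the copper specimen is (281,127).
- **Lenses:** long at (242,235), with red rings and tall in the side view. Short at (307,184), with white rings.
- **Cases:** pink (319,238), green (240,190), blue (226,120), purple (268,297). The pink case is (319,238), white with one pink end third.

Next I'll measure and make one enlarged crop to confirm.

```bash
cat > vis.py <<'E'
import numpy as np,cv2
from rig import manip
class Cam:
    def __init__(s,n):
        i=manip.camera_info(n); s.f=210/np.tan(np.radians(i["vfov"])/2); s.c=np.array([i["cx"],i["cy"]])
        V=np.array(i["view"]); s.R=V[:3,:3]; s.o=-s.R.T@V[:3,3]; s.t=V[:3,3]
    def dirs(s,uv):
        uv=np.atleast_2d(uv).astype(float); return np.c_[(uv-s.c)/s.f,np.ones(len(uv))]@s.R
    def plane(s,uv,z):
        d=s.dirs(uv); return s.o+d*((z-s.o[2])/d[:,2])[:,None]
    def cloud(s,depth):
        v,u=np.mgrid[:420,:560]; return (s.o+s.dirs(np.c_[u.ravel(),v.ravel()])*depth.ravel()[:,None]).reshape(420,560,3)
    def proj(s,P):
        q=np.atleast_2d(P)@s.R.T+s.t; return q[:,:2]/q[:,2:]*s.f+s.c
T,S=Cam("top"),Cam("side")
def tri(a,b):  # top pixel, side pixel -> point, miss distance
    d1,d2=T.dirs(a)[0],S.dirs(b)[0]; k=np.linalg.lstsq(np.c_[d1,-d2],S.o-T.o,rcond=None)[0]
    p,q=T.o+k[0]*d1,S.o+k[1]*d2; return (p+q)/2,np.linalg.norm(p-q)
OBJ=dict(copper=((281,127),.025),standard=((168,123),.025),long=((242,235),.070),short=((307,184),.040),pink=((319,238),.024))
TRAY=dict(red=(415,217),yellow=(138,224))
def tray(pt,n):
    h=cv2.cvtColor(pt,cv2.COLOR_RGB2HSV); H=h[...,0]; ok=(h[...,1]>150)&(h[...,2]>100)
    m=(ok&(((H<8)|(H>172)) if n=="red" else ((H>22)&(H<36)))).astype(np.uint8)
    cs,hi=cv2.findContours(m,cv2.RETR_CCOMP,cv2.CHAIN_APPROX_NONE)
    u,v=TRAY[n]; best=max((k for k in range(len(cs)) if hi[0][k][3]>=0 and abs(cs[k].mean((0,1))-(u,v)).max()<25),key=lambda k:cv2.contourArea(cs[k]))
    P=T.plane(cs[best][:,0],.0115)[:,:2]
    r=cv2.minAreaRect((P*1000).astype(np.float32))
    out=[cs[k] for k in range(len(cs)) if hi[0][k][3]<0 and cv2.contourArea(cs[k])>100 and cv2.pointPolygonTest(cs[best],tuple(map(float,cs[k].mean((0,1)))),False)>0]
    fl=[]
    for c in out:
        M=cv2.moments(c); p=(M["m10"]/M["m00"],M["m01"]/M["m00"]); fl.append((M["m00"],p,T.plane(p,.003)[0,:2]*1000))
    return r,sorted(fl,key=lambda a:-a[0])
E
python3 - <<'E'
from vis import *
a=np.load("top0.npz");b=np.load("side0.npz");C=T.cloud(a["d"]);D=S.cloud(b["d"])
for u,v in((60,150),(60,300),(200,280),(350,280),(500,150),(500,300)): print("mat z",(u,v),np.round(np.median(C[v-4:v+5,u-4:u+5,2])*1000,1))
for n,((u,v),h) in OBJ.items():
    roi=np.zeros((420,560),np.uint8);cv2.circle(roi,(u,v),14 if n!="pink" else 32,1,-1)
    m=(roi>0)&(C[...,2]>h-.008); k,l,st,ce=cv2.connectedComponentsWithStats(m.astype(np.uint8)); j=1+np.argmax(st[1:,4]); m=l==j
    z=np.median(C[m][:,2]); uv=np.argwhere(m)[:,::-1]; hull=cv2.convexHull(T.plane(uv,h)[:,:2].astype(np.float32)*1000)
    r=cv2.minAreaRect(hull); g=C[m].mean(0)
    near=np.linalg.norm(D[...,:2]-g[:2],axis=2)<.013
    print(n,"px",uv.mean(0).round(1),"ztop",round(z*1000,1),"zside",np.percentile(D[near][:,2]*1000,[50,90,98]).round(1),"plane",(T.plane(uv.mean(0),h)[0]*1000).round(1),"cloud",(g*1000).round(1),"rect",np.round([*r[0],*r[1],r[2]],1))
for n in TRAY:
    r,fl=tray(a["p"],n); print(n,np.round([*r[0],*r[1],r[2]],1))
    for A,p,P in fl:
        q=C[int(p[1])-2:int(p[1])+3,int(p[0])-2:int(p[0])+3,2]; w=np.linalg.norm(D[...,:2]*1000-P,axis=2)<8
        print("  floor",A,np.round(p,1),P.round(1),"z",round(float(np.median(q))*1000,1),"side z",round(np.median(D[w][:,2])*1000,1))
p=a["p"][...,::-1]; q=b["p"][...,::-1]
x=cv2.resize(p[90:270,140:400],(780,540),interpolation=cv2.INTER_CUBIC); cv2.imwrite("pics/crop.png",x)
E
```

```text
mat z (60, 150) 0.6
mat z (60, 300) 0.6
mat z (200, 280) 0.7
mat z (350, 280) 0.2
mat z (500, 150) 0.7
mat z (500, 300) 0.2
copper px [281.  125.8] ztop 25.0 zside [24.2 25.3 25.7] plane [653.2  -8.7  25. ] cloud [651.5  -8.6  29.7] rect [651.9  -8.7  37.2  41.   88.7]
standard px [168.2 122.7] ztop 25.4 zside [25.  32.1 35. ] plane [663.5 200.5  25. ] cloud [662.3 199.9  28.2] rect [663.4 200.3  41.5  38.3  43.5]
long px [241.9 233.4] ztop 70.0 zside [68.6 69.6 70.2] plane [446.2  63.8  70. ] cloud [445.8  63.6  73.4] rect [446.2  63.7  27.1  29.1  89.2]
short px [306.8 183. ] ztop 40.2 zside [37.3 39.4 40.2] plane [539.1 -51.6  40. ] cloud [536.2 -50.5  51.8] rect [539.2 -51.9  28.6  29.5  88.1]
pink px [318.8 236.9] ztop 23.9 zside [22.3 23.6 24. ] plane [443.8 -70.8  24. ] cloud [443.5 -70.6  27.1] rect [444.  -71.   21.9  80.8  52.2]
red [ 481.1 -247.9  138.8  147.4    3.2]
  floor 6534.5 [414.2 216.3] [ 481.  -250.2] z 10.1 side z 10.1
  floor 950.0 [416.4 239.2] [ 438.5 -251.1] z 2.9 side z 2.2
  floor 659.5 [393.3 201.8] [ 509.1 -213.5] z 4.1 side z 1.9
  floor 392.5 [433.  198.9] [ 513.1 -287.6] z 3.4 side z 1.8
yellow [477.8 257.  138.3 147.    4.9]
  floor 6686.5 [136.8 224.3] [477.3 259.2] z 11.1 side z 9.1
  floor 996.0 [139. 247.] [435.5 254. ] z 3.0 side z 1.0
  floor 687.0 [118. 210.] [504.7 294.3] z 2.6 side z 1.0
  floor 425.0 [158.5 205.6] [511.3 220.2] z 3.3 side z 1.1
```

View pics/crop.png

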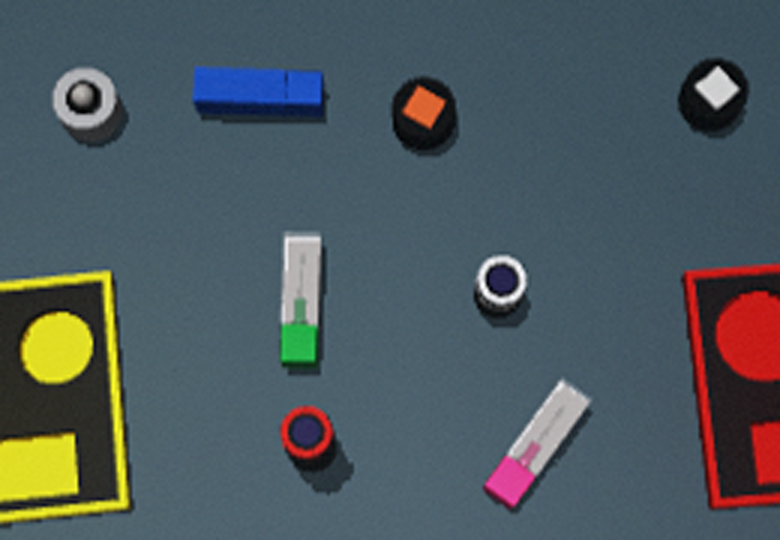

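The crop confirms it: copper square at crop (424,107), ball standard at (85,98), red-ring lens at (307,432), white-ring lens at (501,280), pink case at (537,443). Heights agree in both views (25/25/70/40/24 mm, floors about 2–3 mm). Tray yaws are 3.2° for red and 4.9° for yellow, and the floor centres match. I'll start with the copper specimen.

```bash
cat > act.py <<'E'
import numpy as np
from rig import manip
L=manip.tcp_to_tips
TR=dict(red=(.4811,-.2479,np.radians(3.15)),yellow=(.4778,.2570,np.radians(5.0)))
POC=dict(large=(.030,.034),small=(.030,-.040),long=(-.042,0))
q=lambda a:[np.cos(a/2),np.sin(a/2),0,0]      # tool down, fingers close along a-90deg
def pocket(t,p):
    x,y,w=TR[t]; u,v=POC[p]; return x+u*np.cos(w)-v*np.sin(w),y+u*np.sin(w)+v*np.cos(w),w+np.pi/2
def go(x,y,tip,a): manip.move_to([x,y,tip+L],q(a))
def down(x,y,tip,a,vel=.15): manip.movel([x,y,tip+L],q(a),vel=vel)
def pick(x,y,a,tip,opening,force=20,hi=.15):
    manip.command_gripper(opening); go(x,y,hi,a); down(x,y,tip+.02,a,.2); down(x,y,tip,a,.06)
    manip.command_gripper(0,force); s=manip.sense()
    print("grip",round(s["grip_width"],4),round(float(s["grasp_force"]),1),np.round(s["contact_force"],1),"z",round(s["eef_pos"][2]-L,4),"t",s["time_s"])
    down(x,y,hi,a,.2); s=manip.sense(); print("up",round(s["grip_width"],4),round(float(s["grasp_force"]),1))
def place(t,p,tip,opening,hi=.15):                # tip = tip height above the thing's underside
    x,y,a=pocket(t,p); go(x,y,hi,a); z=.003+tip; down(x,y,z+.02,a,.2); down(x,y,z+.004,a,.05); manip.sleep(.15)
    f0=manip.sense()["contact_force"][2]
    for k in np.arange(.003,-.0031,-.001):
        down(x,y,z+k,a,.02); s=manip.sense()
        if s["contact_force"][2]-f0>1.5: break
    print("set at",round(k,4),"df",round(s["contact_force"][2]-f0,2),"eef",np.round(s["eef_pos"]-[x,y,z+L],4))
    manip.command_gripper(opening); s=manip.sense(); b=s["eef_pos"][2]-L
    down(x,y,b+.015,a,.06); down(x,y,hi,a,.25); print("t",manip.sense()["time_s"])
E
python3 - <<'E'
from act import *
pick(.6525,-.0087,np.radians(90),.012,.062)
place("red","large",.012,.058)
E
```

```text
grip 0.0391 20.0 [0.1 0.6 1.8] z 0.0122 t 5.225
up 0.0394 20.0
set at 0.0 df 3.81 eef [0.     0.     0.0002]
t 11.0
```

```bash
python3 - <<'E'
from act import *
pick(.4462,.0637,np.radians(180),.025,.056)
place("red","small",.025,.046)
import cv2
p,d=manip.capture("side"); cv2.imwrite("pics/s1.png",cv2.resize(p[150:400,180:500,::-1],(768,600)))
E
```

```text
grip 0.0298 20.0 [ 0.1 -0.3  1.8] z 0.0251 t 14.0833
up 0.0299 20.0
set at 0.0 df 1.96 eef [ 0.     -0.      0.0002]
t 20.0
```

View pics/s1.png

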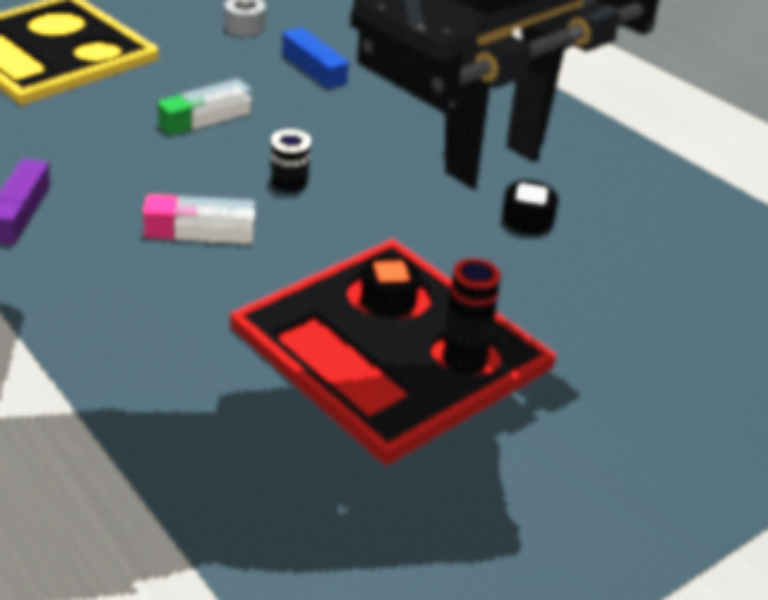

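The crop shows the copper specimen in the large pocket (390,285) and the long lens upright in the small pocket (470,320). Next come the case, the standard and the short lens.

```bash
python3 - <<'E'
from act import *
pick(.444,-.071,np.radians(142.2),.0115,.044,15)
place("red","long",.0115,.036)
pick(.6634,.2003,np.radians(107),.012,.062)
place("yellow","large",.012,.058)
pick(.5391,-.0518,np.radians(85),.014,.054)
place("yellow","small",.014,.046)
manip.move_joints([1.122,0.491,1.559,0,1.092,-0.106])
import cv2
for n in("top","side"):
    p,d=manip.capture(n); cv2.imwrite(f"pics/{n}2.png",p[:,:,::-1]); np.savez(n+"2.npz",p=p,d=d)
    if n=="top": cv2.imwrite("pics/tc.png",np.hstack([cv2.resize(p[165:280,c:c+115,::-1],(398,398),interpolation=cv2.INTER_CUBIC) for c in(80,357)]))
from vis import *
a=np.load("top2.npz");C=T.cloud(a["d"])
for t,p,h in(("red","large",.028),("red","small",.073),("red","long",.027),("yellow","large",.028),("yellow","small",.043)):
    x,y,_=pocket(t,p); m=(np.linalg.norm(C[...,:2]-[x,y],axis=2)<(.045 if p=="long" else .027))&(C[...,2]>h-.006)
    uv=np.argwhere(m)[:,::-1]; r=cv2.minAreaRect(T.plane(uv,h)[:,:2].astype(np.float32)*1000)
    print(t,p,np.round((np.array(r[0])-[x*1000,y*1000]),1),np.round(r[1:][0],1),round(r[2],1),"ztop",round(np.median(C[m][:,2])*1000,1))
for n in TRAY:
    b0=np.load("top0.npz")["p"]; 
    h=[tray(z,n)[0] for z in(b0,a["p"])]; print(n,[np.round([*r[0],r[2]],1) for r in h])
print(manip.sense()["time_s"])
E
```

```text
grip 0.0216 15.0 [0.3 1.2 3.1] z 0.0116 t 22.9583
up 0.0219 15.0
set at 0.0 df 3.25 eef [ 0.     -0.      0.0001]
t 28.4417
grip 0.0397 20.0 [-0.6 -0.4  0.7] z 0.0122 t 32.675
up 0.0394 20.0
set at 0.0 df 3.67 eef [0.     0.     0.0002]
t 38.2333
grip 0.0298 20.0 [-0.3  0.4  2.1] z 0.0142 t 41.6333
up 0.0297 20.0
set at 0.0 df 4.47 eef [0.     0.     0.0002]
t 47.4333
red large [-0.1  0.8] [38.  40.8] 86.3 ztop 27.9
red small [0.4 2.4] [29.7 28.2] 88.8 ztop 72.8
red long [0.5 1.2] [22.6 81.6] 3.2 ztop 26.7
yellow large [-0.3 -0.2] [41.2 38.3] 88.8 ztop 28.4
yellow small [ 0.3 -1. ] [29.6 28.5] 45.6 ztop 42.8
red [array([ 481.1, -247.9,    3.2]), array([ 481.1, -247.9,    3.2])]
yellow [array([477.8, 257. ,   4.9]), array([477.7, 257.2,   4.9])]
49.2833
```

View pics/tc.png

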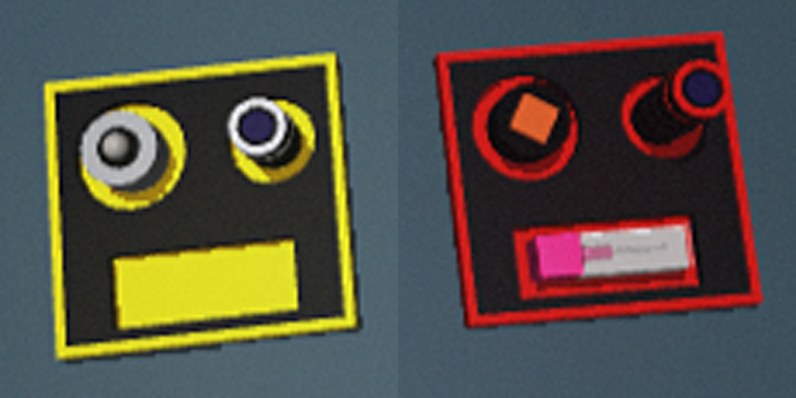

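View pics/side2.png

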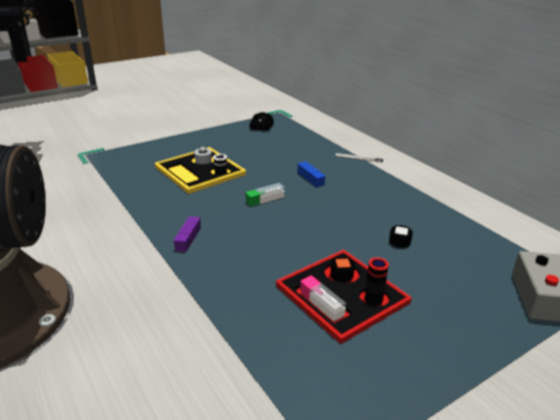

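All five things are seated: in the top crop the standard is at (118,148), short lens (260,128), copper (535,118), long lens (698,88) and case (612,252). The top heights match seating on the floor, and the trays and the rest of the stock haven't moved. Handing in.

```bash
python3 -c "
from rig import manip
print(manip.sign_off())"
```

```text
the job is handed in; nothing more can be done
None
```

Both kits are made up and handed in at about 49 s on the robot's clock: the final pictures show all five items seated on their pocket floors, and the trays and the rest of the stock where they were.

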